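Spin the vial carousel and brake it on the mark

ROBOT

A 6-joint arm with a two-finger parallel gripper is mounted at the origin on a cart in front of the work surface, level with it; the furniture and walls round the work are solid. World frame = base frame: x ahead of the robot, y to its left, z up, the work surface at z = 0. Lengths are in m, angles in degrees, forces in N, time in s.
With the tool pointing down it reaches from about 0.35 to 0.925 m from the base axis. Payload 6.4 kg.
Tool frame: the origin (TCP) lies at the very end of the fingers, on their centre line; the grasp point (between the pads) lies 19 mm behind it; z points along the fingers, y is the line along which they close (so a half turn about z gives the same grasp; the last joint's range is limited). The gripper opens to 85 mm and grips with 20 to 120 N. Pads are 22 mm wide; open, the fingers measure 114 mm over their backs; the gripper's body (76 mm by 85 mm) begins 54 mm behind the grasp point. The pads swing forward as they close: fully open they stand 13 mm farther back than shut.
Start: joints at [-77.011, 14.043, 89.255, -0, 76.702, -9.975], TCP at [0.254, -0.598, 0.211] pointing down, gripper open.
Joint ranges: [-179.41, 179.41], [-58.25, 129.5], [7.25, 145.43], [-54.29, 234.29], [11.92, 165.04], [-157.13, 157.13]. Speed limits (degrees/s): [147.25, 147.25, 180, 180, 180, 180].

INTERFACE

Orientations are given as [roll, pitch, yaw] about the fixed x, y, z axes, in that order (R = Rz(yaw) Ry(pitch) Rx(roll)).
In Python, from plant import ctrl, imaging gives the robot as it stands.
- The arm moves only by the tool step_arm, never from a script. Its argument "steps" is a list of rows, each a list of 2 entries, a list of its own where there are three numbers: the shift along the tool's x, y, z in mm, then the turn about the tool's z in rad. In form: [[[tx, ty, tz], twist], ...]. A call has 1 to 20 rows; each row shifts and turns the commanded pose from where the row before left it, along the tool's axes as they then stand; what a row does not reach is not made up. A row lasts 1/8 s, in which the tool goes at most 62.5 mm and 10.7 degrees, less where a joint would pass 70% of its speed; a pose out of reach is approached as far as the arm can. A call with a gripper value outside its range is refused whole. "fingers" is the finger opening in mm, from 0 to 85.4, set as the call begins (left out, the last holds). The fingers move at their own pace and stop on an object; "squeeze" is the grip in N (left out, the last holds). Time passes only in rows, so rows that do not move let the fingers close. It gives the time, the measured TCP pose, the force, the opening and the grip force at its end, in the units of the state.
- ctrl.get_state(): the state, without advancing time (a new reading comes with each control period).
- imaging.grab_frame(name): name is "scene" or "top" or "wrist"; returns (picture, depth): 400x640x3 uint8, red, green, blue; 400x640 float32, m along the optical axis (not along the pixel's ray), 0 where there is no reading.
- imaging.calibration(name): a dict with "camera_matrix" (3x3 intrinsics, pixels), "world_from_camera" (4x4, takes a point from camera to world coordinates). Camera axes: x right, y down, z forward; pixel columns grow to the right and rows downward; lengths in m; the calibration is good to about 2 mm. A picture is of the moment at which its call begins: read the wrist's pose just before it. calibration takes no time and is no camera call; for the wrist camera it gives the pose at the moment of the call.
- ctrl.hand_in(): hands the job in; it is judged then, once.
The state is a dict: "t": time; "qpos": joint angles; "joint_velocities": joint speeds; "tau": joint torques, N m; "tcp_pos": TCP position; "tcp_rot": TCP orientation; "wrist_force": force on the tool from outside, world axes, zero at the start; "wrist_torque": the same for the moment, N m; "opening": finger opening in m; "grasp_force": force on a finger pad.
Only numpy, scipy, OpenCV 4.12 (cv2) and the standard library are available. Lean on these libraries where they do the work, as an engineer would, in place of code of your own. Each camera call takes 0.05 s, during which the arm holds its last target. There are 200 camera calls.

TASK

Check that the vial carousel's bearing runs freely: with a fingertip, flick the carousel briskly so that it spins by itself, untouched, for at least two seconds, at a turn in five seconds or faster. Then brake it with a fingertip on the disc so that its red index line (the green-capped vial) comes to rest right at the orange pointer (the finger on the disc may ease it the last bit), and finish while still holding it there with the finger pressed on the disc. Touch only the disc and its cups, not the vials: lift or pinch nothing, keep every vial seated, and leave the bottle, beaker and weight beside it alone.

Things in the scene. Friction and masses are not known exactly. Their poses are not given: they have to be found in the camera images.
- carousel (a joint): turning of the carousel in rad since the start, counted on over full turns, positive counterclockwise seen from above; no stops. It runs on a free bearing: flicked at 3 rad/s it would coast about 30 s and 5 to 6 turns (after 10 s it still does 1.5 rad/s), so it has to be braked; let go, it may creep on, so keep the finger on it
- hub (a point): centre of the carousel on its axis, at the upper face. The carousel is a level aluminium disc 240 mm across, 12 mm thick, about 1.8 kg, upper face at z = 0.040. It gives downward on a spring, 1 mm per 2 N, at most 6 mm. Four white cups stand on it; its dark hub is 36 mm across, 15 mm high. Beyond 75 mm from the axis its face is a bare flat ring for a fingertip to press, brake or drag (3 to 6 N grips well)
- mark (a point): outer end of the red index line on the carousel: on the disc's rim, 120 mm from the axis, at the upper face. The line is 6 mm wide, runs radially, and lies on the same radius as the green-capped vial
- pointer (a point): the point of the rim circle (120 mm from the axis, z = 0.040) that the small orange pointer aims at. The pointer sits on a grey post of the fixed stand just outside the rim, on the robot's side, top at z = 0.040, reaching to 145 mm from the axis
- vial_green: small screw-cap glass vial with a green cap, 16 mm across, 35 mm tall, loose in cup_0 of the carousel, standing out of it by 14 mm; origin: centre of its underside, z up
- vial_black_1: small screw-cap glass vial with a black cap, 16 mm across, 35 mm tall, loose in cup_1 of the carousel, standing out of it by 14 mm; origin: centre of its underside, z up
- vial_black_2: small screw-cap glass vial with a black cap, 16 mm across, 35 mm tall, loose in cup_2 of the carousel, standing out of it by 14 mm; origin: centre of its underside, z up
- vial_black_3: small screw-cap glass vial with a black cap, 16 mm across, 35 mm tall, loose in cup_3 of the carousel, standing out of it by 14 mm; origin: centre of its underside, z up
- cup_0 (a point): centre of the floor of the cup that holds vial_green, 58 mm from the axis, level with the disc's upper face (z = 0.040). The cup is a white plastic sleeve fixed to the disc, 27 mm across outside, standing 21 mm above the disc face: strong enough to be pushed by its side
- cup_1 (a point): centre of the floor of the cup that holds vial_black_1, 58 mm from the axis, level with the disc's upper face (z = 0.040). The cup is a white plastic sleeve fixed to the disc, 27 mm across outside, standing 21 mm above the disc face: strong enough to be pushed by its side
- cup_2 (a point): centre of the floor of the cup that holds vial_black_2, 58 mm from the axis, level with the disc's upper face (z = 0.040). The cup is a white plastic sleeve fixed to the disc, 27 mm across outside, standing 21 mm above the disc face: strong enough to be pushed by its side
- cup_3 (a point): centre of the floor of the cup that holds vial_black_3, 58 mm from the axis, level with the disc's upper face (z = 0.040). The cup is a white plastic sleeve fixed to the disc, 27 mm across outside, standing 21 mm above the disc face: strong enough to be pushed by its side
- dropper_bottle: brown dropper bottle with a black cap, 37 mm across, 85 mm tall, loose bystander left of the carousel; origin: centre of its underside
- beaker: small clear beaker, 46 mm across, 58 mm tall, loose bystander right of the carousel; origin: centre of its underside
- brass_weight: brass-coloured calibration weight with a knob, 22 mm across, 34 mm tall, loose bystander right of the carousel; origin: centre of its underside

How it is judged:
By the outcome, as a careful person would: the job done as asked, in the order asked, and still so for the second after the job is handed in, while the arm keeps its last pose, push and grip.
It also fails if it takes over 51 s, if anything falls off the work surface, if the arm or the gripper's body presses on something with over 40 N, if the wrist force passes 120 N, or if a joint passes its speed limit or range.

## Working session

There is one attempt and no reset: what is moved stays moved. The work goes in short steps, Python scripts to look and compute and a tool call to move; the robot and the scene stay as the last step left them, time stands still between calls to the robot, and variables do not carry over. Pictures are saved under pics/ and viewed, at most 10 in all, crops included, and the job is handed in when it is done.

Besides the shell and the picture viewer there is one more tool, called after "Call:" as name(argument=value, ...), one argument or row to a line, values as JSON. step_arm: Moves the arm, as the interface text tells. Its arguments: {"type":"object","properties":{"steps":{"type":"array","items":{"type":"array"}},"fingers":{"type":"number"},"squeeze":{"type":"number"}},"required":["steps"]}

```bash
ls; mkdir -p pics; python3 - <<'E'
from plant import ctrl, imaging
import cv2,numpy as np
s=ctrl.get_state();print({k:np.round(v,3) for k,v in s.items()})
for n in("top","scene"):
    p,d=imaging.grab_frame(n);cv2.imwrite(f"pics/{n}0.png",p[:,:,::-1]);np.savez(f"{n}0.npz",p=p,d=d)
    c=imaging.calibration(n);print(n,np.round(c["camera_matrix"],1),np.round(c["world_from_camera"],3))
E
```

```text
pics
{'t': np.float64(0.0), 'qpos': array([-77.009,  14.083,  89.327,  -0.   ,  76.703,  -9.973]), 'joint_velocities': array([ 0.101, -0.015, -0.098,  0.   ,  0.064, -0.035]), 'tau': array([-2.0000e-03, -4.2950e+01, -3.2613e+01, -0.0000e+00,  5.0000e-03,
        0.0000e+00]), 'tcp_pos': array([ 0.253, -0.598,  0.21 ]), 'tcp_rot': array([-1.79888e+02, -2.00000e-02,  2.29640e+01]), 'wrist_force': array([ 0.169, -0.36 , -0.906]), 'wrist_torque': array([ 0.005, -0.045, -0.022]), 'grasp_force': np.float64(0.0), 'opening': np.float64(0.085)}
top [[404.6   0.  315.9]
 [  0.  404.6 194.6]
 [  0.    0.    1. ]] [[-0.007 -0.992  0.127  0.352]
 [-1.     0.005 -0.011  0.042]
 [ 0.01  -0.127 -0.992  1.16 ]
 [ 0.     0.     0.     1.   ]]
scene [[495.    0.  318.1]
 [  0.  495.  207.4]
 [  0.    0.    1. ]] [[ 0.723 -0.304  0.62  -0.172]
 [-0.691 -0.335  0.641 -0.684]
 [ 0.013 -0.892 -0.453  0.577]
 [ 0.     0.     0.     1.   ]]
```

View pics/top0.png

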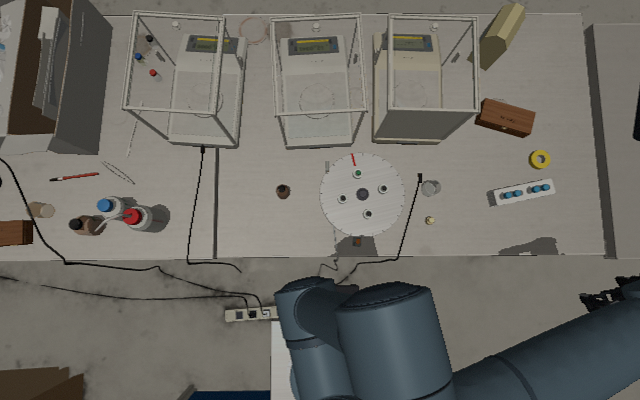

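View pics/scene0.png

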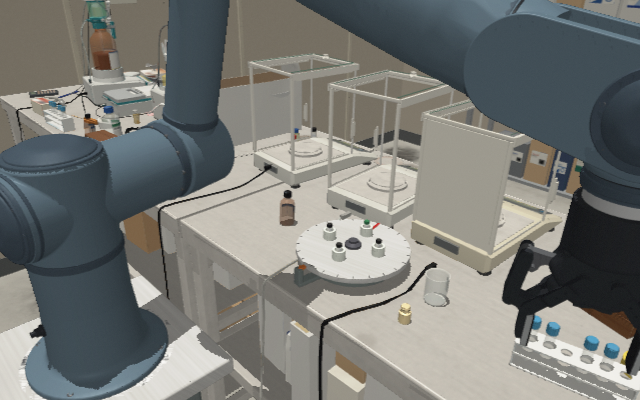

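The top picture shows the disc centred at about (362,195), the red line at (353,160), the green cap at (358,173), and the pointer post near (358,240). The bottle is at (283,191), the beaker at (430,188) and the weight at (430,220). Next is an enlarged crop.

```bash
cat > h.py <<'E'
from plant import ctrl, imaging
import cv2,numpy as np
def ray(n,u,v,z,c=None):
    c=c or imaging.calibration(n);K=c["camera_matrix"];T=c["world_from_camera"]
    r=T[:3,:3]@np.linalg.solve(K,[u,v,1.]);o=T[:3,3];return o+r*(z-o[2])/r[2]
def proj(n,P,c=None):
    c=c or imaging.calibration(n);K=c["camera_matrix"];T=np.linalg.inv(c["world_from_camera"])
    q=K@(T[:3,:3]@np.asarray(P,float)+T[:3,3]);return q[:2]/q[2]
E
python3 - <<'E'
from h import *
f=np.load("top0.npz");p=f["p"];d=f["d"]
cv2.imwrite("pics/topc.png",cv2.resize(p[140:260,270:440],None,fx=4.6,fy=4.6,interpolation=cv2.INTER_CUBIC)[:,:,::-1])
hsv=cv2.cvtColor(p,cv2.COLOR_RGB2HSV)
for nm,lo,hi in(("red",(0,120,80),(6,255,255)),("orange",(7,120,80),(22,255,255)),("green",(45,80,40),(95,255,255))):
    m=cv2.inRange(hsv,lo,hi);m[:140]=0;m[260:]=0;m[:,:310]=0;m[:,415:]=0
    v,u=np.nonzero(m)
    print(nm,len(u), list(zip(u,v))[:40])
# hsv disc
g=(p.min(2)>140)
T=imaging.calibration("top");K=T["camera_matrix"];W=T["world_from_camera"]
v,u=np.mgrid[140:260,270:440];dd=d[140:260,270:440]
P=np.stack([(u-K[0,2])/K[0,0]*dd,(v-K[1,2])/K[1,1]*dd,dd],-1)@W[:3,:3].T+W[:3,3]
m=(abs(P[...,2]-.04)<.012).astype(np.uint8);print(m.sum(),np.median(P[...,2][m>0]))
c,_=cv2.findContours(m,0,1);c=max(c,key=cv2.contourArea)[:,0]
Q=P[c[:,1],c[:,0]];Q=Q[:,:2]
from scipy.optimize import least_squares
r=least_squares(lambda a:np.hypot(*(Q-a[:2]).T)-a[2],[.5,-.06,.12],loss="soft_l1",f_scale=.003);print(r.x)
E
```

```text
red 21 [(np.int64(351), np.int64(154)), (np.int64(352), np.int64(154)), (np.int64(352), np.int64(155)), (np.int64(352), np.int64(156)), (np.int64(353), np.int64(156)), (np.int64(352), np.int64(157)), (np.int64(353), np.int64(157)), (np.int64(352), np.int64(158)), (np.int64(353), np.int64(158)), (np.int64(353), np.int64(159)), (np.int64(353), np.int64(160)), (np.int64(354), np.int64(160)), (np.int64(353), np.int64(161)), (np.int64(354), np.int64(161)), (np.int64(353), np.int64(162)), (np.int64(354), np.int64(162)), (np.int64(354), np.int64(163)), (np.int64(354), np.int64(164)), (np.int64(355), np.int64(164)), (np.int64(354), np.int64(165)), (np.int64(355), np.int64(165))]
orange 16 [(np.int64(357), np.int64(239)), (np.int64(358), np.int64(239)), (np.int64(359), np.int64(239)), (np.int64(357), np.int64(240)), (np.int64(358), np.int64(240)), (np.int64(359), np.int64(240)), (np.int64(356), np.int64(241)), (np.int64(357), np.int64(241)), (np.int64(358), np.int64(241)), (np.int64(359), np.int64(241)), (np.int64(356), np.int64(242)), (np.int64(357), np.int64(242)), (np.int64(358), np.int64(242)), (np.int64(359), np.int64(242)), (np.int64(357), np.int64(243)), (np.int64(358), np.int64(243))]
green 14 [(np.int64(357), np.int64(171)), (np.int64(358), np.int64(171)), (np.int64(359), np.int64(171)), (np.int64(356), np.int64(172)), (np.int64(357), np.int64(172)), (np.int64(358), np.int64(172)), (np.int64(359), np.int64(172)), (np.int64(360), np.int64(172)), (np.int64(357), np.int64(173)), (np.int64(358), np.int64(173)), (np.int64(359), np.int64(173)), (np.int64(360), np.int64(173)), (np.int64(358), np.int64(174)), (np.int64(359), np.int64(174))]
5956 0.03913326176031762
[ 0.49683323 -0.097025    0.11846063]
```

View pics/topc.png

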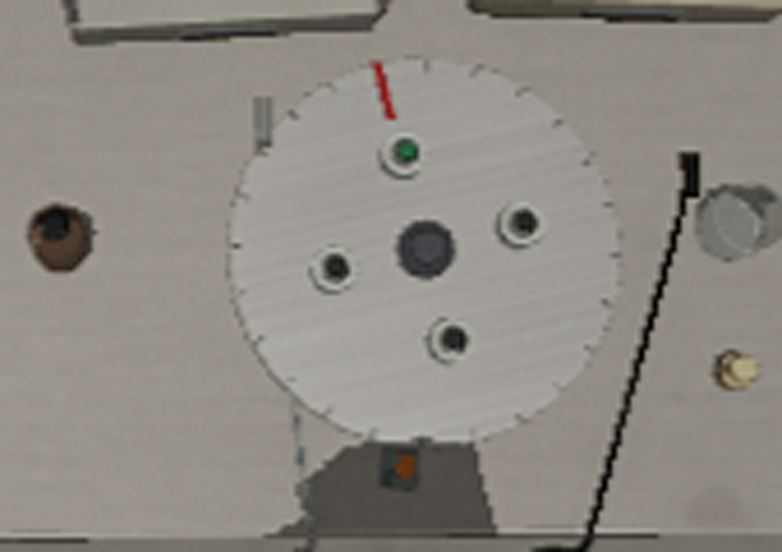

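```bash
python3 - <<'E'
from h import *
C=ray("top",270+426/4.6,140+250/4.6,.055);print("hub",C)
for n,u,v,z in(("mark",376,62,.04),("redin",391,118,.04),("green",405,150,.075),("k1",525,221,.075),("k3",336,268,.075),("k2",454,339,.075),("ptr",404,466,.04),("bot",52,222,.085),("beak",735,222,.03),("wt",740,366,.034)):
    P=ray("top",270+u/4.6,140+v/4.6,z);D=P-[.4975,-.097,0];print(n,P.round(4),"r",np.hypot(*D[:2]).round(4),"ang",np.degrees(np.arctan2(D[1],D[0])).round(2))
p,d=imaging.grab_frame("wrist");cv2.imwrite("pics/w0.png",p[:,:,::-1])
s=ctrl.get_state();c=imaging.calibration("wrist");W=c["world_from_camera"]
from scipy.spatial.transform import Rotation as R
Rt=R.from_euler("xyz",s["tcp_rot"],degrees=True).as_matrix()
print("cam in tool",(Rt.T@(W[:3,3]-s["tcp_pos"])).round(3),(Rt.T@W[:3,:3]).round(3),c["camera_matrix"].round(1).tolist())
E
```

```text
hub [ 0.49339253 -0.09858413  0.055     ]
mark [ 0.6121 -0.0722  0.04  ] r 0.1173 ang 12.21
redin [ 0.577  -0.0808  0.04  ] r 0.0812 ang 11.54
green [ 0.5507 -0.0849  0.075 ] r 0.0545 ang 12.87
k1 [ 0.5078 -0.1549  0.075 ] r 0.0588 ang -79.95
k3 [ 0.4805 -0.0429  0.075 ] r 0.0568 ang 107.47
k2 [ 0.4382 -0.1113  0.075 ] r 0.061 ang -166.42
ptr [ 0.365  -0.0845  0.04  ] r 0.1331 ang 174.61
bot [0.5072 0.1233 0.085 ] r 0.2205 ang 87.47
beak [ 0.5129 -0.2925  0.03  ] r 0.1961 ang -85.49
wt [ 0.424  -0.2906  0.034 ] r 0.2071 ang -110.78
cam in tool [ 0.079  0.001 -0.162] [[-0.    -0.95  -0.312]
 [ 1.    -0.    -0.   ]
 [ 0.    -0.312  0.95 ]] [[310.3, 0.0, 318.1], [0.0, 310.3, 208.0], [0.0, 0.0, 1.0]]
```

The crop shows the hub at about (0.494,-0.098), the mark at about 12° and the pointer at about 174°. I'll move to above the ring on the robot's right side with the fingers closed.

Call:
step_arm(
  steps=[
    [[31.4, -35.8, 8], 0],
    [[31.4, -35.8, 8], 0],
    [[31.4, -35.8, 8], 0],
    [[31.4, -35.8, 8], 0],
    [[31.4, -35.8, 8], 0],
    [[31.4, -35.8, 8], 0],
    [[31.4, -35.8, 8], 0],
    [[31.4, -35.8, 8], 0],
    [[31.4, -35.8, 8], 0],
    [[31.4, -35.8, 8], 0],
  ],
  fingers=0,
)

```text
t: 1.4
tcp_pos: [0.4032, -0.1448, 0.1308]
tcp_rot: [180.0, -0.0, 22.9]
wrist_force: [0.6, 0.3, 0.7]
opening: 0.0002
grasp_force: 0.0
```

Call:
step_arm(
  steps=[
    [[0, 0, 0], -0.17],
    [[0, 0, 0], -0.17],
    [[0, 0, 0], -0.17],
    [[0, 0, 0], -0.17],
    [[0, 0, 0], -0.17],
    [[0, 0, 0], -0.17],
    [[0, 0, 0], -0.17],
    [[0, 0, 0], -0.17],
    [[0, 0, 0], -0.17],
    [[0, 0, 0], -0.17],
    [[0, 0, 0], -0.17],
    [[0, 0, 0], -0.17],
    [[0, 0, 0], 0],
    [[0, 0, 0], 0],
  ],
)

```text
t: 3.15
tcp_pos: [0.403, -0.1463, 0.131]
tcp_rot: [-180.0, -0.0, 139.7]
wrist_force: [0.3, 0.2, 0.5]
opening: -0.0
grasp_force: 0.0
```

```bash
python3 - <<'E'
from h import *
s=ctrl.get_state();print(s["t"],s["qpos"].round(1),s["tcp_pos"].round(4),s["tcp_rot"].round(2),s["wrist_force"].round(2),s["opening"])
c=imaging.calibration("wrist");p,d=imaging.grab_frame("wrist");cv2.imwrite("pics/w1.png",p[:,:,::-1])
for P in([.4945,-.098,.055],[.375,-.0855,.04]): print(proj("wrist",P,c))
E
```

```text
3.15 [-35.2 -11.9 124.4   0.   67.5 -84.9] [ 0.403  -0.1463  0.131 ] [-1.8000e+02 -1.0000e-02  1.3972e+02] [0.32 0.25 0.47] -2.6370624266122695e-05
[432.84001751 253.40343438]
[355.29699037 131.95579925]
```

View pics/w1.png

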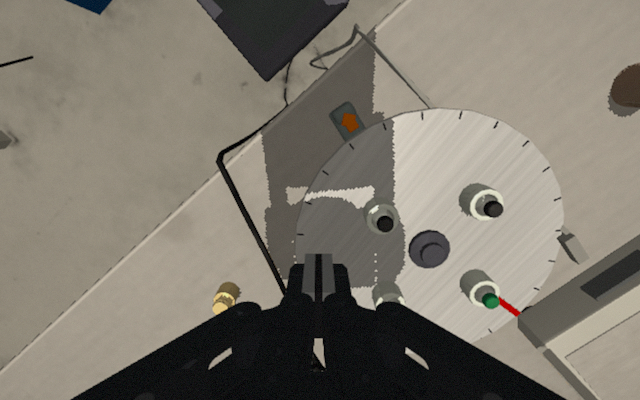

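The wrist view shows the hub at (429,248), the orange pointer at (348,122) with its tip near (354,131), the green cap at (490,300), and the shut fingertip at (318,262). Now to refine the hub and the pointer.

```bash
python3 - <<'E'
from h import *
from scipy.optimize import least_squares
c=imaging.calibration("wrist")
h=ray("wrist",429,248,.055,c);print("hub",h)
p=cv2.imread("pics/w1.png")[:,:,::-1]
Q=[]
g=cv2.GaussianBlur(cv2.cvtColor(p,cv2.COLOR_RGB2GRAY).astype(np.float32),(0,0),.8)
for a in np.radians(np.arange(-10,171,4)):
    rs=np.arange(.108,.132,.0004)
    pts=np.array([proj("wrist",[h[0]+r*np.cos(a),h[1]+r*np.sin(a),.04],c) for r in rs]).astype(np.float32)
    I=cv2.remap(g,pts[:,0][None],pts[:,1][None],1)[0]
    k=np.argmin(np.gradient(I)); 
    if np.gradient(I)[k]<-4: Q.append(h[:2]+rs[k]*np.array([np.cos(a),np.sin(a)]))
Q=np.array(Q);f=least_squares(lambda a:np.hypot(*(Q-a).T)-.12,h[:2],loss="soft_l1",f_scale=.001);print(len(Q),f.x,np.abs(f.fun).mean())
m=cv2.inRange(cv2.cvtColor(np.ascontiguousarray(p),cv2.COLOR_RGB2HSV),(5,120,90),(22,255,255));m[:90]=0;m[150:]=0;m[:,:310]=0;m[:,380:]=0
v,u=np.nonzero(m);P=np.array([ray("wrist",a,b,.04,c) for a,b in zip(u,v)])
D=P[:,:2]-f.x;r=np.hypot(*D.T);an=np.degrees(np.arctan2(D[:,1],D[:,0]))
print(len(u),r.min(),r.max(),an.min(),an.max(),an.mean(),"tip",an[r<r.min()+.004].mean(),"base",an[r>r.max()-.004].mean())
cv2.imwrite("pics/w1p.png",cv2.resize(p[90:160,310:400],None,fx=7,fy=7,interpolation=2)[:,:,::-1])
E
```

```text
hub [ 0.48820948 -0.09763262  0.055     ]
38 [ 0.49582054 -0.10074491] 0.0018344245016306577
220 0.12406525573476347 0.13894434173827094 170.0461351033747 175.4405241928045 172.71661480661413 tip 172.75525055301807 base 172.70178025243945
```

View pics/w1p.png

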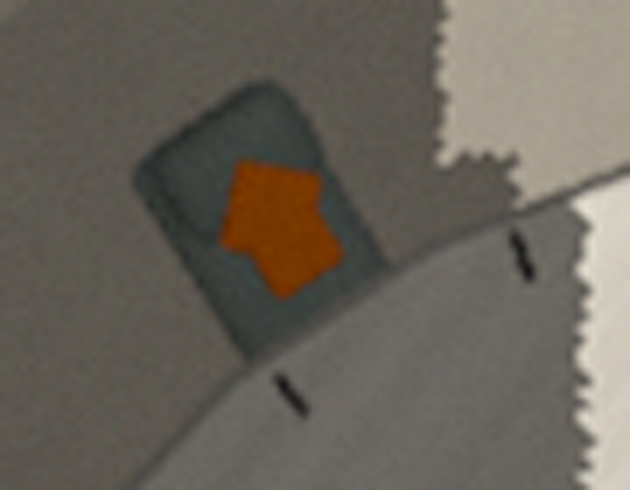

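The pointer's axis in the crop runs through about (270,211) to (313,279), aiming radially at the rim. I'll descend to just above the ring first.

Call:
step_arm(
  steps=[
    [[0, 0, 30], 0],
    [[0, 0, 30], 0],
    [[0, 0, 20], 0],
    [[0, 0, 5], 0],
    [[0, 0, 0], 0],
    [[0, 0, 0], 0],
  ],
)

```text
t: 3.95
tcp_pos: [0.4038, -0.1469, 0.0471]
tcp_rot: [180.0, 0.1, 139.8]
wrist_force: [0.2, -0.5, -0.6]
opening: 0.0002
grasp_force: 0.0
```

Call:
step_arm(
  steps=[
    [[0, 0, 6], 0],
    [[0, 0, 2.5], 0],
    [[-9, 0, 0], 0],
    [[-20, 0, 0], 0],
    [[-28, 0, 0], 0],
    [[-28, 0, -1], 0],
    [[-28, 0, -15], 0],
    [[-15, 0, -20], 0],
    [[0, 0, -10], 0],
    [[20, 0, 0], 0],
    [[40, -2, 0], 0],
    [[28, -3, 0], 0],
    [[0, 0, 0], 0],
    [[0, 0, 0], 0],
  ],
)

```text
t: 5.7
tcp_pos: [0.4308, -0.1763, 0.0838]
tcp_rot: [180.0, 0.1, 139.8]
wrist_force: [1.1, 0.3, -0.6]
opening: 0.0001
grasp_force: 0.0
```

```bash
cat > m.py <<'E'
from h import *
H=np.array([.4955,-.099])
def red(p,c):
    m=cv2.inRange(cv2.cvtColor(np.ascontiguousarray(p),cv2.COLOR_RGB2HSV),(0,130,70),(5,255,255))
    m|=cv2.inRange(cv2.cvtColor(np.ascontiguousarray(p),cv2.COLOR_RGB2HSV),(174,130,70),(180,255,255))
    v,u=np.nonzero(m)
    if len(u)<8:return None
    P=np.array([ray("wrist",a,b,.04,c)[:2] for a,b in zip(u,v)])-H
    r=np.hypot(*P.T);k=(r>.07)&(r<.128)
    if k.sum()<8:return None
    return np.degrees(np.arctan2(P[k,1].mean(),P[k,0].mean())),k.sum()
E
python3 - <<'E'
from m import *
s=ctrl.get_state();print(s["t"],s["tcp_pos"].round(4),s["wrist_force"].round(2))
R=[]
for i in range(24):
    t=ctrl.get_state()["t"];c=imaging.calibration("wrist");p,d=imaging.grab_frame("wrist");a=red(p,c)
    if i==8: cv2.imwrite("pics/w2.png",p[:,:,::-1])
    if a:R.append((t,*a))
    print(round(t,3),a)
if len(R)>2:
    R=np.array(R);print(np.polyfit(R[:,0],np.unwrap(np.radians(R[:,1])),1))
print(ctrl.get_state()["t"])
E
```

```text
5.7 [ 0.4308 -0.1763  0.0838] [ 1.1  0.3 -0.6]
5.7 (np.float64(13.200215447071871), np.int64(149))
5.75 (np.float64(13.185685531680292), np.int64(146))
5.8 (np.float64(13.206273633494336), np.int64(148))
5.85 (np.float64(13.216781882676052), np.int64(150))
5.9 (np.float64(13.192337667293033), np.int64(150))
5.95 (np.float64(13.187546441426841), np.int64(148))
6.0 (np.float64(13.187629413847125), np.int64(146))
6.05 (np.float64(13.198047713708615), np.int64(149))
6.1 (np.float64(13.227658169467853), np.int64(148))
6.15 (np.float64(13.225289761697265), np.int64(149))
6.2 (np.float64(13.23230902761668), np.int64(147))
6.25 (np.float64(13.189360841375816), np.int64(149))
6.3 (np.float64(13.201366894336985), np.int64(149))
6.35 (np.float64(13.199372984960819), np.int64(148))
6.4 (np.float64(13.2036629472074), np.int64(148))
6.45 (np.float64(13.205853102771464), np.int64(148))
6.5 (np.float64(13.196978178108806), np.int64(149))
6.55 (np.float64(13.196992044951674), np.int64(149))
6.6 (np.float64(13.202100679508977), np.int64(148))
6.65 (np.float64(13.196074021976674), np.int64(149))
6.7 (np.float64(13.19566318823442), np.int64(149))
6.75 (np.float64(13.203036436799872), np.int64(147))
6.8 (np.float64(13.204581914746035), np.int64(148))
6.85 (np.float64(13.204316378604148), np.int64(148))
[9.35843263e-06 2.30367741e-01]
6.9
```

View pics/w2.png

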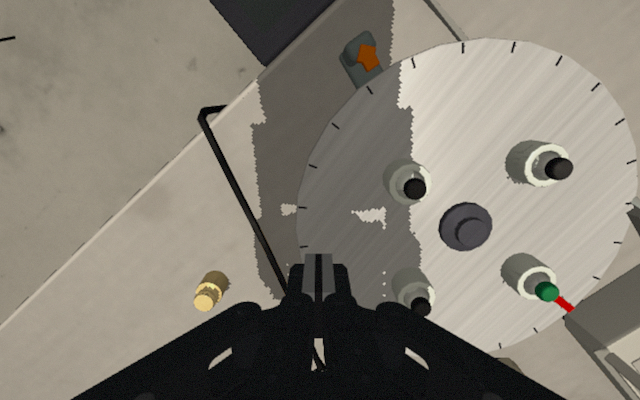

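The disc barely moved, so the finger only skimmed it. The picture shows the red line still at (563,301) and the pointer at (367,55). I'll go back and find contact by force.

Call:
step_arm(
  steps=[
    [[19, 2, 20], 0],
    [[19, 3, 20], 0],
    [[0, 0, 4], 0],
    [[0, 0, 0], 0],
    [[0, 0, 0], 0],
  ],
)

```text
t: 7.52
tcp_pos: [0.4058, -0.1487, 0.0407]
tcp_rot: [180.0, 0.1, 139.8]
wrist_force: [0.2, -0.1, 0.0]
opening: 0.0002
grasp_force: 0.0
```

Call:
step_arm(
  steps=[
    [[0, 0, 1.5], 0],
    [[0, 0, 1.5], 0],
    [[0, 0, 0], 0],
  ],
)

```text
t: 7.9
tcp_pos: [0.4046, -0.1477, 0.0365]
tcp_rot: [-180.0, -0.0, 139.8]
wrist_force: [-0.0, -0.3, 0.1]
opening: -0.0001
grasp_force: 0.0
```

Call:
step_arm(
  steps=[
    [[0, 0, 1], 0],
    [[0, 0, 0], 0],
  ],
)

```text
t: 8.15
tcp_pos: [0.4045, -0.1476, 0.0355]
tcp_rot: [-180.0, -0.0, 139.8]
wrist_force: [0.2, -0.3, 1.1]
opening: 0.0001
grasp_force: 0.0
```

Call:
step_arm(
  steps=[
    [[0, 0, 1], 0],
    [[0, 0, 0], 0],
  ],
)

```text
t: 8.4
tcp_pos: [0.4045, -0.1476, 0.0345]
tcp_rot: [-180.0, -0.0, 139.8]
wrist_force: [1.2, -0.2, 0.2]
opening: 0.0
grasp_force: 0.0
```

Call:
step_arm(
  steps=[
    [[0, 0, 1], 0],
    [[0, 0, 0], 0],
  ],
)

```text
t: 8.65
tcp_pos: [0.4045, -0.1476, 0.0335]
tcp_rot: [-180.0, -0.0, 139.8]
wrist_force: [0.5, -0.2, -0.8]
opening: -0.0
grasp_force: 0.0
```

```bash
python3 - <<'E'
from m import *
c=imaging.calibration("wrist");p,d=imaging.grab_frame("wrist");cv2.imwrite("pics/w3.png",p[:,:,::-1])
K=c["camera_matrix"];W=c["world_from_camera"]
for u,v in((318,262),(310,262),(318,254),(318,248),(318,240),(300,240),(340,220),(400,150),(330,200),(420,300),(350,270)):
    z=d[v,u];print(u,v,(W[:3,:3]@(np.linalg.solve(K,[u,v,1.])*z)+W[:3,3]).round(4))
q,d2=imaging.grab_frame("scene");cv2.imwrite("pics/s3.png",cv2.resize(q[160:330,260:480],None,fx=3.4,fy=3.4,interpolation=2)[:,:,::-1])
E
```

```text
318 262 [ 0.3949 -0.1413  0.0666]
310 262 [ 0.3928 -0.1444  0.0659]
318 254 [ 0.3952 -0.1416  0.0574]
318 248 [ 0.3997 -0.1454  0.0384]
318 240 [ 0.3956 -0.1419  0.0395]
300 240 [ 0.3894 -0.1497  0.0389]
340 220 [ 0.3941 -0.1253  0.04  ]
400 150 [ 0.3846 -0.0792  0.0398]
330 200 [ 0.3824 -0.1225  0.0387]
420 300 [ 0.4361 -0.1156  0.0749]
350 270 [ 0.4215 -0.14    0.0395]
```

View pics/s3.png

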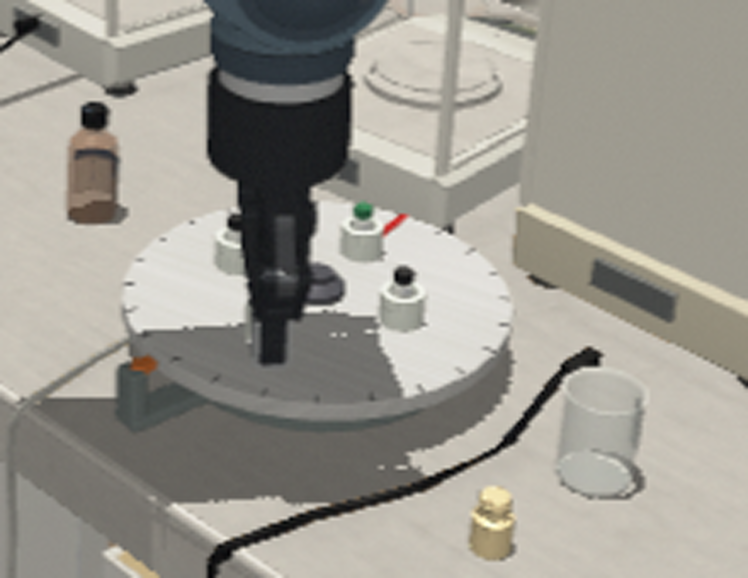

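The scene crop shows the fingertip at about (270,360) just at the disc face, between the cups, with nothing disturbed. I'll keep pressing down until there is force.

Call:
step_arm(
  steps=[
    [[0, 0, 1], 0],
    [[0, 0, 0], 0],
  ],
)

```text
t: 9.0
tcp_pos: [0.4045, -0.1476, 0.0325]
tcp_rot: [-180.0, -0.0, 139.8]
wrist_force: [0.7, 0.5, 0.3]
opening: -0.0004
grasp_force: 0.0
```

Call:
step_arm(
  steps=[
    [[0, 0, 1], 0],
    [[0, 0, 0], 0],
  ],
)

```text
t: 9.25
tcp_pos: [0.4045, -0.1476, 0.0315]
tcp_rot: [180.0, -0.0, 139.8]
wrist_force: [-0.2, -0.6, -0.7]
opening: 0.0002
grasp_force: 0.0
```

Call:
step_arm(
  steps=[
    [[0, 0, 1], 0],
    [[0, 0, 0], 0],
  ],
)

```text
t: 9.5
tcp_pos: [0.4045, -0.1476, 0.0305]
tcp_rot: [-180.0, -0.0, 139.8]
wrist_force: [-1.2, -0.1, -0.2]
opening: -0.0
grasp_force: 0.0
```

```bash
python3 - <<'E'
from m import *
s=ctrl.get_state();c=imaging.calibration("wrist");p,d=imaging.grab_frame("wrist")
K=c["camera_matrix"];W=c["world_from_camera"]
for u in(310,318,326):
  for v in range(244,272,2):
    z=d[v,u];print(u,v,(W[:3,:3]@(np.linalg.solve(K,[u,v,1.])*z)+W[:3,3]).round(4),p[v,u])
cv2.imwrite("pics/w4.png",cv2.resize(p[200:300,240:400],None,fx=5,fy=5,interpolation=2)[:,:,::-1])
print(s["tcp_pos"],s["t"],s["opening"])
E
```

```text
310 244 [ 0.3937 -0.146   0.0391] [114 110 103]
310 246 [ 0.3947 -0.1469  0.0388] [111 106  99]
310 248 [ 0.3951 -0.1471  0.0404] [112 110 103]
310 250 [ 0.3966 -0.1485  0.0387] [115 112 105]
310 252 [ 0.3973 -0.1491  0.0393] [119 114 107]
310 254 [ 0.3927 -0.1446  0.0545] [78 78 75]
310 256 [ 0.3927 -0.1446  0.0566] [74 73 70]
310 258 [ 0.393  -0.1447  0.0582] [77 79 76]
310 260 [ 0.3929 -0.1446  0.0605] [79 78 75]
310 262 [ 0.3928 -0.1444  0.0628] [75 75 71]
310 264 [ 0.393  -0.1445  0.0644] [76 75 74]
310 266 [ 0.393  -0.1445  0.0663] [77 75 71]
310 268 [ 0.3932 -0.1446  0.0677] [81 81 78]
310 270 [ 0.3929 -0.1443  0.0701] [79 76 75]
318 244 [ 0.3967 -0.1428  0.0387] [120 116 108]
318 246 [ 0.3969 -0.143   0.0405] [120 118 109]
318 248 [ 0.3983 -0.1442  0.0394] [119 116 109]
318 250 [ 0.3995 -0.1452  0.0384] [121 116 109]
318 252 [ 0.4004 -0.146   0.0385] [123 122 112]
318 254 [ 0.3955 -0.1419  0.0537] [31 28 31]
318 256 [ 0.3951 -0.1415  0.0571] [18 10 15]
318 258 [ 0.3955 -0.1418  0.058 ] [17 17 22]
318 260 [ 0.3954 -0.1418  0.0603] [11  4 12]
318 262 [ 0.3957 -0.142   0.0615] [
[... 197 characters left out ...]
0.3995 -0.1395  0.0387] [120 116 109]
326 246 [ 0.4    -0.1399  0.0399] [121 116 109]
326 248 [ 0.4014 -0.1411  0.0385] [117 112 105]
326 250 [ 0.4022 -0.1418  0.0387] [115 112 105]
326 252 [ 0.4026 -0.1422  0.04  ] [117 113 103]
326 254 [ 0.398  -0.1388  0.0539] [77 78 74]
326 256 [ 0.3424 -0.0971  0.1926] [77 74 74]
326 258 [ 0.3977 -0.1387  0.0587] [78 79 74]
326 260 [ 0.3976 -0.1387  0.0609] [77 76 73]
326 262 [ 0.3978 -0.1389  0.0623] [78 76 73]
326 264 [ 0.3977 -0.1388  0.0645] [76 75 74]
326 266 [ 0.3977 -0.1389  0.0663] [77 77 76]
326 268 [ 0.3978 -0.139   0.0679] [77 77 76]
326 270 [ 0.3977 -0.139   0.0698] [78 76 74]
[ 0.40451197 -0.14759934  0.03048886] 9.5 -2.6329425816944227e-05
```

View pics/w4.png

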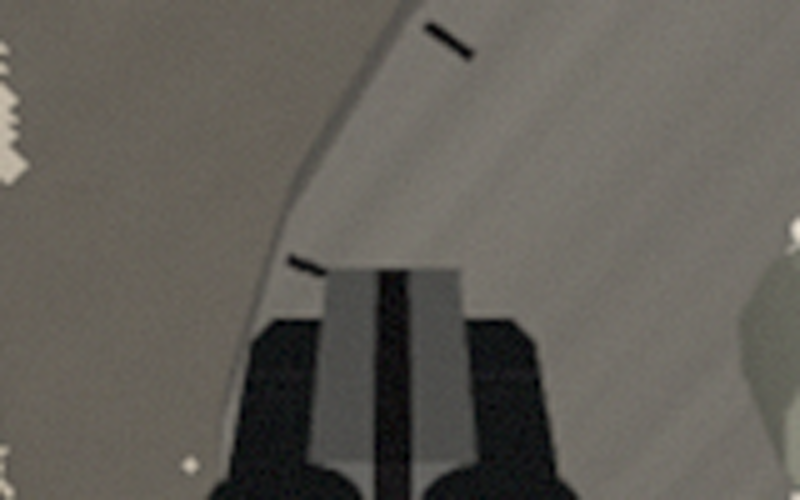

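The crop shows the finger's end at about (390,268), still clearly above the disc. By depth its end is at z≈0.053 while the TCP reads 0.0305, so the real tip is about 22 mm behind the TCP. Before pressing lower I'll check how much room the gripper linkage leaves over the vials.

```bash
python3 - <<'E'
from m import *
from scipy.spatial.transform import Rotation as R
s=ctrl.get_state();c=imaging.calibration("wrist");p,d=imaging.grab_frame("wrist")
K=c["camera_matrix"];W=c["world_from_camera"]
v,u=np.mgrid[0:400,0:640];P=np.stack([(u-K[0,2])/K[0,0]*d,(v-K[1,2])/K[1,1]*d,d],-1)@W[:3,:3].T+W[:3,3]
Rt=R.from_euler("xyz",s["tcp_rot"],degrees=True).as_matrix();T=(P-s["tcp_pos"])@Rt
# gripper pixels: dark & below row 252
m=(p.max(2)<90)&(v>250)&(d>.03)&(T[...,2]<-18)&(abs(T[...,0])<.02)
m=(p.max(2)<90)&(v>250)&(d>.03)&(abs(T[...,0])<.02)
for z in range(-100,0,5):
    k=m&(T[...,2]*1e3>=z)&(T[...,2]*1e3<z+5)
    if k.sum():print(z,k.sum(),(T[...,1][k].min()*1e3).round(),(T[...,1][k].max()*1e3).round(),"x",(T[...,0][k].min()*1e3).round())
E
```

```text
-100 5032 -60.0 56.0 x 1.0
-95 4628 -55.0 53.0 x -5.0
-90 3435 -52.0 48.0 x -10.0
-85 2505 -46.0 44.0 x -10.0
-80 4133 -43.0 40.0 x -10.0
-75 2569 -40.0 36.0 x -11.0
-70 1700 -35.0 32.0 x -13.0
-65 659 -29.0 28.0 x -11.0
-60 564 -17.0 14.0 x -12.0
-55 283 -15.0 12.0 x 6.0
-50 405 -15.0 12.0 x 6.0
-45 1512 -15.0 136.0 x -10.0
-40 729 -15.0 135.0 x -8.0
-35 298 -15.0 131.0 x -9.0
-30 231 -14.0 139.0 x -1.0
-25 58 -7.0 122.0 x -1.0
-20 5 37.0 122.0 x -7.0
-15 9 -12.0 121.0 x -1.0
-10 72 -20.0 122.0 x -20.0
-5 14 -20.0 -16.0 x -14.0
```

The tip is 22 mm behind the TCP, and the linkage stays clear of the vials. I'll lower it to contact.

Call:
step_arm(
  steps=[
    [[0, 0, 6], 0],
    [[0, 0, 5], 0],
    [[0, 0, 0], 0],
  ],
)

```text
t: 9.98
tcp_pos: [0.4042, -0.1474, 0.019]
tcp_rot: [-180.0, -0.1, 139.8]
wrist_force: [-0.6, 0.6, -0.3]
opening: -0.0
grasp_force: 0.2
```

Call:
step_arm(
  steps=[
    [[0, 0, 2], 0],
    [[0, 0, 0], 0],
  ],
)

```text
t: 10.22
tcp_pos: [0.4046, -0.1478, 0.0177]
tcp_rot: [-180.0, 0.0, 139.8]
wrist_force: [-1.2, -0.9, 2.5]
opening: 0.0001
grasp_force: 1.1
```

Call:
step_arm(
  steps=[
    [[0, 0, 1], 0],
    [[0, 0, 0], 0],
  ],
)

```text
t: 10.48
tcp_pos: [0.4047, -0.1478, 0.0168]
tcp_rot: [-180.0, 0.0, 139.9]
wrist_force: [-1.5, -1.2, 3.5]
opening: 0.0
grasp_force: 1.6
```

Contact found at 3.5 N. Now the flick.

Call:
step_arm(
  steps=[
    [[-6, 0, 1], 0],
    [[-15, 0, 0], 0],
    [[-24, 0, 0], 0],
    [[-28, 0, 0], 0],
    [[-28, 0, -15], 0],
    [[-15, 0, -20], 0],
    [[0, 0, -5], 0],
    [[16, 0, 0], 0],
    [[30, -2, 0], 0],
    [[30, -3, 0], 0],
    [[0, 0, 0], 0],
    [[0, 0, 0], 0],
  ],
)

```text
t: 11.98
tcp_pos: [0.4322, -0.1774, 0.0554]
tcp_rot: [180.0, 0.0, 139.8]
wrist_force: [0.5, -0.4, 0.6]
opening: -0.0005
grasp_force: 0.0
```

```bash
cat > track.py <<'E'
from m import *
import sys
s=ctrl.get_state();print(s["t"],s["tcp_pos"].round(4),s["wrist_force"].round(2))
R=[]
for i in range(int(sys.argv[1])):
    t=ctrl.get_state()["t"];c=imaging.calibration("wrist");p,d=imaging.grab_frame("wrist");a=red(p,c)
    if a and a[1]>60:R.append((t,*a))
R=np.array(R)
if len(R)>2:
    print(np.c_[R[:,0],R[:,1:].round(1)][::4]);th=np.unwrap(np.radians(R[:,1]));f=np.polyfit(R[:,0],th,1);print("rate",f[0],"resid deg",np.degrees(np.abs(th-np.polyval(f,R[:,0])).max()))
    T=ctrl.get_state()["t"];print("now",T,"angle deg",np.degrees(np.polyval(f,T))%360)
E
python3 track.py 24
```

```text
11.975 [ 0.4322 -0.1774  0.0554] [ 0.54 -0.39  0.59]
[[  11.975  176.3    769.   ]
 [  12.175 -160.1    653.   ]
 [  12.375 -136.8    542.   ]
 [  12.675 -102.5     73.   ]]
rate 2.0174183261536642 resid deg 0.3415460705994952
now 13.175 angle deg 315.39867959779446
```

It is spinning freely at 2.0 rad/s and has had over 2 s untouched by now. I'll brake so it stops near the pointer, about 2.1 s from now.

Call:
step_arm(
  steps=[
    [[0, 0, 15], 0],
    [[0, 0, 15], 0],
    [[0, 0, 2], 0],
    [[0, 0, 0], 0],
    [[0, 0, 0], 0],
    [[0, 0, 0], 0],
    [[0, 0, 0], 0],
    [[0, 0, 0], 0],
    [[0, 0, 0], 0],
    [[0, 0, 0], 0],
    [[0, 0, 0], 0],
    [[0, 0, 0], 0],
    [[0, 0, 0], 0],
    [[0, 0, 0], 0],
    [[0, 0, 0], 0],
    [[0, 0, 5], 0],
    [[0, 0, 2], 0],
    [[0, 0, 0], 0],
    [[0, 0, 0], 0],
    [[0, 0, 0], 0],
  ],
)

```text
t: 15.68
tcp_pos: [0.432, -0.1773, 0.0167]
tcp_rot: [-180.0, 0.0, 139.8]
wrist_force: [0.5, -1.1, 3.0]
opening: -0.0001
grasp_force: 1.6
```

```bash
python3 track.py 6; python3 - <<'E'
from m import *
c=imaging.calibration("wrist");p,d=imaging.grab_frame("wrist")
u,v=proj("wrist",[.376,-.085,.04],c);print(u,v);u=int(u);v=int(v)
cv2.imwrite("pics/w5.png",cv2.resize(p[max(v-60,0):v+60,max(u-80,0):u+80],None,fx=5,fy=5,interpolation=2)[:,:,::-1]);print(max(u-80,0),max(v-60,0))
E
```

```text
15.675 [ 0.432  -0.1773  0.0167] [ 0.52 -1.11  2.96]
[[  15.675  161.6   1429.   ]
 [  15.875  161.6   1432.   ]]
rate -0.0011491879336921274 resid deg 0.006394423753076336
now 15.975 angle deg 161.56288922949423
407.0400158630663 48.18127694130169
327 0
```

View pics/w5.png

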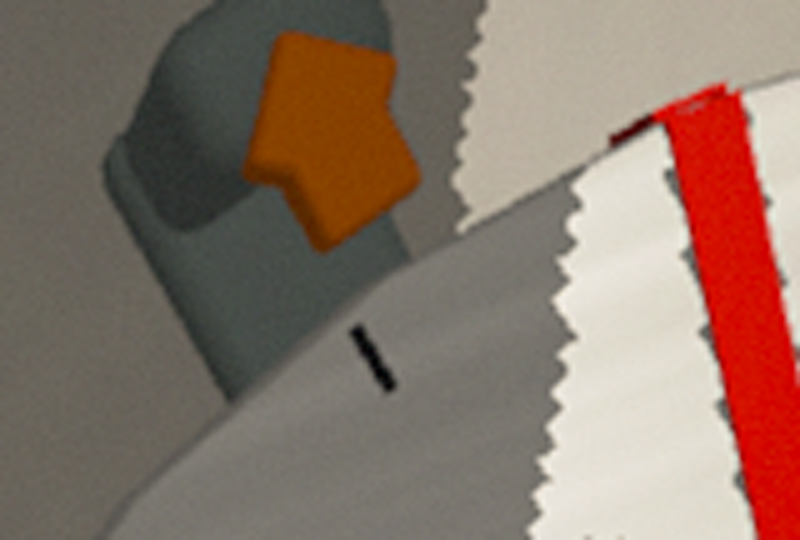

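The disc stopped with the red line's rim end at about (700,100) in the crop. The pointer's axis runs through (322,112) to (370,215) and meets the rim at about (400,265). The remainder is some 11°, to be eased counterclockwise.

```bash
cat > al.py <<'E'
from m import *
def both():
    s=ctrl.get_state();c=imaging.calibration("wrist");p,d=imaging.grab_frame("wrist")
    m=cv2.inRange(cv2.cvtColor(np.ascontiguousarray(p),cv2.COLOR_RGB2HSV),(8,180,90),(20,255,255))
    pu,pv=proj("wrist",[.363,-.083,.04],c);v,u=np.nonzero(m);k=np.hypot(u-pu,v-pv)<35;u,v=u[k],v[k]
    P=np.array([ray("wrist",a,b,.04,c)[:2] for a,b in zip(u,v)])-H
    r=np.hypot(*P.T);an=np.degrees(np.arctan2(P[:,1],P[:,0]))%360
    print("ptr n",len(u),"r",r.min().round(4),r.max().round(4),"ang mean",an.mean().round(2),"mid",((an.min()+an.max())/2).round(2),[((an[(r>a)&(r<a+.004)].min()+an[(r>a)&(r<a+.004)].max())/2).round(2) for a in np.arange(.122,.142,.004) if ((r>a)&(r<a+.004)).sum()>8])
    m=cv2.inRange(cv2.cvtColor(np.ascontiguousarray(p),cv2.COLOR_RGB2HSV),(0,180,90),(4,255,255));v,u=np.nonzero(m)
    P=np.array([ray("wrist",a,b,.04,c)[:2] for a,b in zip(u,v)])-H
    r=np.hypot(*P.T);an=np.degrees(np.arctan2(P[:,1],P[:,0]))%360
    print("red",[(a.round(3),an[(r>a)&(r<a+.008)].mean().round(2)) for a in np.arange(.07,.122,.008) if ((r>a)&(r<a+.008)).sum()>8],r.max())
    print(s["t"],s["tcp_pos"].round(4),s["wrist_force"].round(2));return p,c
if __name__=="__main__":both()
E
python3 al.py
```

```text
ptr n 966 r 0.1232 0.1382 ang mean 173.76 mid 173.86 [np.float64(173.88), np.float64(173.9), np.float64(173.86), np.float64(173.75)]
red [(np.float64(0.078), np.float64(161.58)), (np.float64(0.086), np.float64(161.56)), (np.float64(0.094), np.float64(161.54)), (np.float64(0.102), np.float64(161.52)), (np.float64(0.11), np.float64(161.5)), (np.float64(0.118), np.float64(161.84))] 0.11936413786174398
16.025 [ 0.432  -0.1773  0.0166] [-0.43 -0.16  4.1 ]
```

Call:
step_arm(
  steps=[
    [[-1.5, 0.0, 0.3], 0],
    [[-2.5, 0.2, 0], 0],
    [[-3, 0.3, 0], 0],
    [[-3, 0.3, 0], 0],
    [[-3, 0.4, 0], 0],
    [[-3, 0.4, 0], 0],
    [[-2.5, 0.5, 0], 0],
    [[-1.5, 0.3, 0], 0],
    [[-1, 0.2, 0], 0],
    [[0, 0, 0], 0],
    [[0, 0, 0], 0],
    [[0, 0, 0], 0],
  ],
)

```text
t: 17.58
tcp_pos: [0.4496, -0.1888, 0.0163]
tcp_rot: [180.0, -0.0, 139.8]
wrist_force: [-0.6, 0.3, 2.9]
opening: 0.0003
grasp_force: 1.8
```

```bash
python3 al.py
```

```text
Traceback (most recent call last):
  File "al.py", line 14, in <module>
    if __name__=="__main__":both()
                            ~~~~^^
  File "al.py", line 6, in both
    P=np.array([ray("wrist",a,b,.04,c)[:2] for a,b in zip(u,v)])-H
      ~~~~~~~~~~~~~~~~~~~~~~~~~~~~~~~~~~~~~~~~~~~~~~~~~~~~~~~~~~^~
ValueError: operands could not be broadcast together with shapes (0,) (2,)
```

```bash
python3 - <<'E'
from m import *
c=imaging.calibration("wrist");p,d=imaging.grab_frame("wrist")
hs=cv2.cvtColor(np.ascontiguousarray(p),cv2.COLOR_RGB2HSV);v,u=np.nonzero(cv2.inRange(hs,(0,150,60),(5,255,255)))
P=np.array([ray("wrist",a,b,.04,c)[:2] for a,b in zip(u,v)])-H
r=np.hypot(*P.T);an=np.degrees(np.arctan2(P[:,1],P[:,0]))%360
for a in np.arange(.074,.122,.006):
    k=(r>a)&(r<a+.006);print(a.round(3),k.sum(),an[k].mean() if k.sum() else "")
print(proj("wrist",[.376,-.085,.04],c), proj("wrist",np.r_[H,.055],c))
cv2.imwrite("pics/w6.png",p[:,:,::-1])
q,_=imaging.grab_frame("top");cv2.imwrite("pics/t6.png",cv2.resize(q[200:260,310:410],None,fx=7,fy=7,interpolation=2)[:,:,::-1])
E
```

```text
0.074 0 
0.08 111 173.64421570152157
0.086 232 173.67425230176065
0.092 233 173.6641958526654
0.098 239 173.65973665516714
0.104 249 173.63119611579188
0.11 234 173.72866139528924
0.116 20 174.8334923431807
[405.30023508 -13.03937785] [546.79043277 244.58224594]
```

View pics/w6.png

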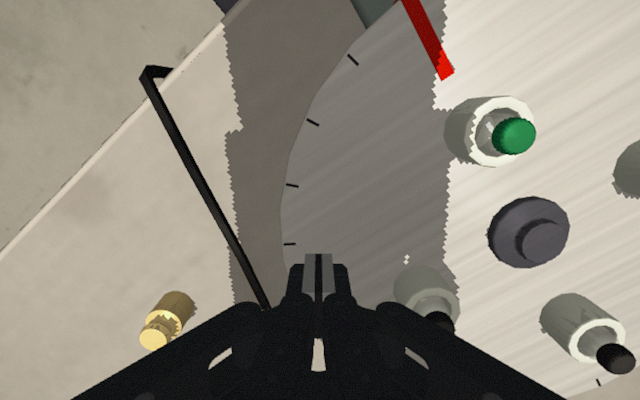

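The red line now lies in front of the pointer post, running from (410,0) to (445,75), with the green vial at (515,135) and every vial seated. It measures 173.65° against 173.8° for the pointer. I'll cross-check numerically with the fixed cameras.

```bash
python3 - <<'E'
from m import *
for n in("top","scene"):
    p,_=imaging.grab_frame(n);c=imaging.calibration(n);hs=cv2.cvtColor(np.ascontiguousarray(p),cv2.COLOR_RGB2HSV)
    for nm,lo,hi,z in(("red",(0,130,60),(5,255,255),.04),("or",(7,130,60),(22,255,255),.04),("green",(45,80,40),(95,255,255),.073)):
        v,u=np.nonzero(cv2.inRange(hs,lo,hi))
        P=np.array([ray(n,a,b,z,c)[:2] for a,b in zip(u,v)]).reshape(-1,2)-H;r=np.hypot(*P.T);k=r<.145
        if k.sum():print(n,nm,k.sum(),P[k].mean(0)+H,np.degrees(np.arctan2(*P[k].mean(0)[::-1])),r[k].min(),r[k].max())
s=ctrl.get_state();print(s["t"],s["wrist_force"],s["joint_velocities"].round(2))
E
python3 track.py 8
```

```text
top red 18 [ 0.39405327 -0.08710889] 173.314564517032 0.08354867846995613 0.11950022794606059
top or 16 [ 0.36601517 -0.08414849] 173.45694536687998 0.12470217315796296 0.13616170308177766
top green 14 [ 0.43845907 -0.09216882] 173.17082383780362 0.052691250155010465 0.06147346284671951
scene red 28 [ 0.39031752 -0.08946077] 174.81789450350595 0.0861711685534474 0.1300490477947835
scene or 28 [ 0.36512869 -0.08650242] 174.52427776553063 0.12437335826062772 0.13826559386456783
scene green 24 [ 0.43328459 -0.09768645] 178.79050014164054 0.05452806220761525 0.06966755050109412
17.825 [-0.10313596  1.30013042  3.09792773] [-0.02  0.03 -0.03  0.    0.01  0.07]
17.825 [ 0.4496 -0.1888  0.0163] [-0.1  1.3  3.1]
[[  17.825  173.7   1355.   ]
 [  18.025  173.7   1356.   ]]
rate 0.00020137086187327544 resid deg 0.0013809916577257728
now 18.225 angle deg 173.7060869001886
```

All the cameras agree to within about 0.3°. The disc is at rest and held with about 3 to 4 N, so I'll hand in.

```bash
python3 -c "
from plant import ctrl
print(ctrl.hand_in())"
```

```text
the job is handed in; nothing more can be done
None
```

The carousel was flicked to about 2 rad/s and ran freely for over 2 s. It was then braked and eased until the red line lay within about 0.3° of the pointer, and I handed the job in at about 18 s with the finger still pressing on the disc.

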